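# Feed a bauble into the glue press and hold the ratchet lever at the third click

### The job

Lift the blue bar of the feed tray to tip the tray to about 35 degrees (never beyond 45), so that the dark wooden bauble rolls into the nest of the green glue press, then bring the tray back down level. Then move the red-handled ratchet lever down by exactly three clicks, not a fourth, so that the cork pad clamps the bauble: the lever springs back if let go, so finish while still holding it down at the third click. Do not disturb the other things on the stall.

Things in the scene. Friction and masses are not known exactly. Their poses are not given: they have to be found in the camera images.
- press: Glue press, fixed: brown board 210 x 345 x 18 mm, green column and head (top at 190 mm). Origin: board underside, below the nest's centre. x points from nest to column, y from nest along the feed tray, z up. Board: x -85 to 125, y -195 to 150 mm. Head: x -20 to 95, y -19 to 19 mm; toothed wheel and grey pawl box stand out on its -y side to y -65 mm.
- nest (a point): Centre of the nest's floor, 24 mm above the press's origin: a square wooden pocket 43 mm wide under the ram. Open to the tray over a 10 mm step, with walls 36 mm high beside it and 52 mm high on the far side.
- bauble: Dark wooden ball, 40 mm across, about 24 g, loose. It starts in the feed tray, held between the end wall and a 2 mm cross strip.
- bauble_center (a point): Centre of the bauble; 20 mm above the nest floor when it lies in the nest.
- tray (a joint): Angle of the feed tray, rad: 0 level (rests on its stop), positive as its outer (blue bar) end goes up, to 0.95 at most. The bauble rolls over its strip at about 0.45 to 0.55 rad. The tray weighs about 0.22 kg and falls back when let go.
- tray_hinge (a point): Point on the tray's hinge axis, at the nest end of the tray, centred across the tray. The axis is horizontal, parallel to the press's x axis.
- tray_bar (a point): Centre of the tray's blue bar: round, 10 mm thick, 84 mm long, parallel to the press's x, carried by thin rods at its ends. When level it is 165 mm from the hinge along the press's +y and 24 mm above it (60 mm above the table), 64 mm clear of the tray's end wall and beyond the board. Swings about the hinge with the tray. Pinch it from above, across its length.
- lever (a joint): Ratchet lever angle, rad: 0 at rest (up), positive as the handle goes down, to 1.3. A pawl clicks but does not lock. Notches at 0.25, 0.50, 0.75, 1.0; before each, the push (2 to 12 N at the handle) rises, peaks 0.19 rad before the notch and drops by about 5 N until 0.06 rad before it: that is one click. A return spring always pushes the lever back up to 0.
- lever_pivot (a point): Point on the lever's pivot axis, level with the middle of the red handle along that axis. The axis is horizontal, parallel to the press's y axis.
- lever_grip (a point): Middle of the lever's red handle: round, 14 mm thick, 76 mm long, parallel to the press's y; the lever's arm is 45 mm to its +y side. At rest it is 147 mm from the pivot along the press's -x and 62 mm above it (222 mm above the table). It swings down on a 160 mm arc about the pivot, to 105 mm above the table at the third click. Pinch it from above across its length, or push it down.
- pad: Cork pad under the press's ram, 26 mm across, 14 mm high; origin at its underside, 64 mm above the nest's floor with the lever up. It goes down 40 mm per rad of lever and, on its own soft spring, meets a bauble in the nest at about 0.6 rad.
- star_bowl: Bystander: brown turned bowl, 150 mm across, 65 mm high, with wooden stars in it. Origin under its centre, like all bystanders.
- small_bowl: Bystander: dark turned bowl, 96 mm across, 42 mm high.
- pine_tree: Bystander: pale turned wooden tree, 60 mm across, 115 mm high.
- figurine: Bystander: brown turned figure, 48 mm across, 102 mm high.
- brush_cup: Bystander: terracotta cup, 72 mm across, 85 mm high.
- dish: Bystander: pale little dish, 60 mm across, 22 mm high, on the press's board on its -y side, behind the lever.
- ornament: Bystander: red finished ornament, 40 mm across, 46 mm high, on the press's board behind the tray.

How it is judged:
By the outcome, as a careful person would: the job done as asked, in the order asked, and still so for the second after the job is handed in, while the arm keeps its last pose, push and grip.
It also fails if it takes over 72 s, if anything falls off the work surface, if the arm or the gripper's body presses on something with over 40 N, if the wrist force passes 120 N, or if a joint passes its speed limit or range.

### The arm

A 7-joint arm with a two-finger parallel gripper is mounted at the origin on the work surface. World frame = base frame: x ahead of the robot, y to its left, z up, the work surface at z = 0. Lengths are in m, angles in degrees, forces in N, time in s.
With the tool pointing down it reaches from about 0.425 to 0.875 m from the base axis. Payload 4.7 kg.
Tool frame: the origin (TCP) lies at the very end of the fingers, on their centre line; the grasp point (between the pads) lies 19 mm behind it; z points along the fingers, y is the line along which they close (so a half turn about z gives the same grasp; the last joint's range is limited). The gripper opens to 87 mm and grips with 3 to 60 N. Pads are 19 mm wide; open, the fingers measure 117 mm over their backs; the gripper's body (75 mm by 190 mm) begins 51 mm behind the grasp point.
Start: joints at [-74.02, 18.392, -4.016, 83.108, 1.295, 78.541, -3.26], TCP at [0.17, 0.627, 0.198] pointing down, gripper open.
Joint ranges: [-163.93, 163.93], [-17.29, 119.83], [-79.2, 71.16], [3.27, 140.29], [-89.18, 269.18], [5.43, 117.66], [-154.24, 154.24]. Speed limits (degrees/s): [147.25, 147.25, 180, 180, 180, 180, 180].

### API

Orientations are given as [roll, pitch, yaw] about the fixed x, y, z axes, in that order (R = Rz(yaw) Ry(pitch) Rx(roll)).
In Python, from cell import telemetry, cams, env gives the robot as it stands.
- The arm moves only by the tool arm_command, never from a script. Its argument "series" is text: rows parted by semicolons, each of 5 numbers parted by spaces: the shift along the tool's x, y, z in mm, then the turn about the tool's z in rad, then the closure in counts, from 0 (fully open) to 255 (shut). A call has 1 to 20 rows; each row shifts and turns the commanded pose from where the row before left it, along the tool's axes as they then stand; what a row does not reach is not made up. A row lasts 1/12 s, in which the tool goes at most 41.7 mm and 7.16 degrees, less where a joint would pass 70% of its speed; a pose out of reach is approached as far as the arm can. A call is refused whole if a number of a shift passes 41.7 or a number of a turn 0.125, either way. A call with a gripper value outside its range is refused whole. The fingers move at their own pace and stop on an object; "squeeze" is the grip in N (left out, the last holds). Time passes only in rows, so rows that do not move let the fingers close. It gives the time, the measured TCP pose, the force, the opening and the grip force at its end, in the units of the state.
- telemetry.get_obs(): the state, without advancing time (a new reading comes with each control period).
- cams.read_camera(name): name is "scene" or "side" or "wrist"; returns the picture (420x560x3 uint8, blue, green, red); there is no depth.
- cams.calibration(name): a dict with "K" (3x3 intrinsics, pixels), "dist" ([k1, k2, p1, p2, k3] as OpenCV has them; the pictures are not rectified), "origin" and "rotation" of the camera in the world; the wrist camera has in their place "hand_eye" (4x4, takes a point from camera to tool coordinates, whose origin is the TCP and whose axes are the flange's). Camera axes: x right, y down, z forward; pixel columns grow to the right and rows downward; lengths in m; the calibration is good to about 2 mm. A picture is of the moment at which its call begins: read the wrist's pose just before it. calibration takes no time and is no camera call.
- env.sign_off(): hands the job in; it is judged then, once.
The state is a dict: "time_s": time; "qpos": joint angles; "joint_velocities": joint speeds; "effort": joint torques, N m; "tool_pos": TCP position; "tool_rot": TCP orientation; "force": force on the tool from outside, world axes, zero at the start; "wrist_torque": the same for the moment, N m; "grip_width": finger opening in m; "grasp_force": force on a finger pad.
Only numpy, scipy, OpenCV 4.12 (cv2) and the standard library are available. Lean on these libraries where they do the work, as an engineer would, in place of code of your own. Each camera call takes 0.05 s, during which the arm holds its last target. There are 200 camera calls.

## Working session

There is one attempt and no reset: what is moved stays moved. The work goes in short steps, Python scripts to look and compute and a tool call to move; the robot and the scene stay as the last step left them, time stands still between calls to the robot, and variables do not carry over. Pictures are saved under pics/ and viewed, at most 10 in all, crops included, and the job is handed in when it is done.

Besides the shell and the picture viewer there is one more tool, called after "Emit:" by a JSON object that holds its "method" and its "body", one argument or row to a line. arm_command: Moves the arm, as the interface text tells. Its arguments: {"type":"object","properties":{"series":{"type":"string"},"squeeze":{"type":"number"}},"required":["series"]}

```bash
mkdir -p pics; ls; python3 - <<'E'
from cell import telemetry,cams,env
import cv2
o=telemetry.get_obs();print(o)
for n in("scene","side","wrist"):
    cv2.imwrite(f"pics/{n}0.png",cams.read_camera(n)); print(n,cams.calibration(n))
E
```

```text
pics
{'time_s': 0.0, 'qpos': array([-74.02099275,  18.44090481,  -4.01465268,  83.17132913,
         1.29451662,  78.54013545,  -3.25980253]), 'joint_velocities': array([ 0.02027481, -0.03438094, -0.04096669,  0.04368044, -0.07183924,
        0.07742599,  0.08898316]), 'effort': array([-3.83471559e-05, -4.91292000e+01, -4.03700704e-01, -3.12529564e+01,
       -6.38295896e-02,  4.37053596e-02,  1.71774759e-04]), 'tool_pos': array([0.17001522, 0.62678318, 0.19697181]), 'tool_rot': array([-1.79892837e+02,  5.31798711e-03,  1.64829935e+02]), 'force': array([1.15875598, 0.29130125, 0.2769277 ]), 'wrist_torque': array([ 0.00596169, -0.02922429,  0.02690747]), 'grasp_force': 0.0, 'grip_width': 0.08663192797956962}
scene {'K': array([[470.53955718,   0.        , 277.81566358],
       [  0.        , 470.53955718, 212.57703027],
       [  0.        ,   0.        ,   1.        ]]), 'dist': array([-0.14774993,  0.        ,  0.        ,  0.        ,  0.        ]), 'origin': array([ 1.1301572 , -0.49688765,  1.1970674 ]), 'rotation': array([-145.09716402,    0.1686956 ,   52.87858403])}
side {'K':
[... 264 characters left out ...]
75, -1.15890541,  0.79660668]), 'rotation': array([-119.80416978,   -1.07829443,   -6.98028909])}
wrist {'K': array([[306.93771062,   0.        , 282.54537326],
       [  0.        , 306.93771062, 211.55642231],
       [  0.        ,   0.        ,   1.        ]]), 'dist': array([-0.06236786,  0.        ,  0.        ,  0.        ,  0.        ]), 'hand_eye': array([[-2.36570497e-03, -9.63292517e-01, -2.68443533e-01,
         7.26072181e-02],
       [ 9.99996796e-01, -2.03691583e-03, -1.50330168e-03,
         2.56068069e-04],
       [ 9.01322374e-04, -2.68446229e-01,  9.63294249e-01,
        -1.87024893e-01],
       [ 0.00000000e+00,  0.00000000e+00,  0.00000000e+00,
         1.00000000e+00]])}
```

View pics/scene0.png

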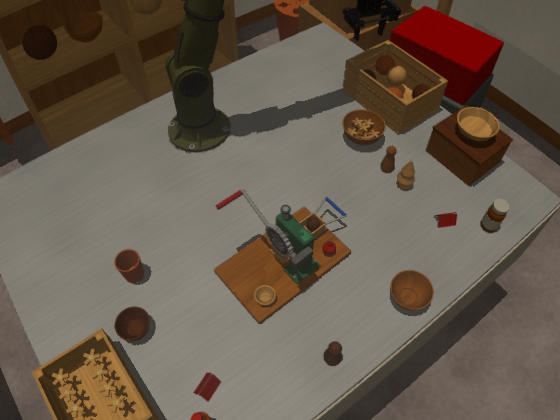

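View pics/side0.png

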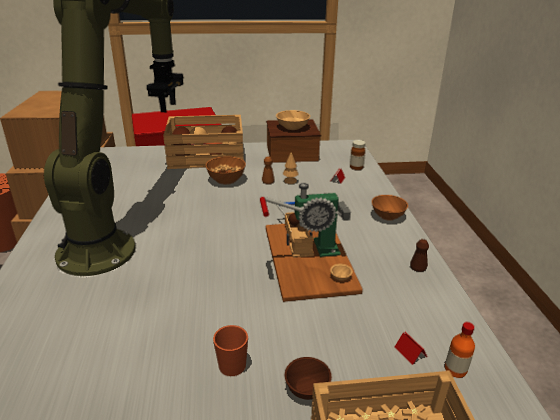

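The scene view shows the press in the middle, with the red handle at about (230,200), the blue bar at about (336,207) and board corners near (216,268), (262,318) and (350,252). In the side view the red handle is at about (264,206).

```bash
cat > h.py <<'E'
import numpy as np,cv2
from scipy.spatial.transform import Rotation as R
from cell import telemetry,cams,env
def pose(n,o=None):
    c=cams.calibration(n)
    if n!="wrist": return c,R.from_euler('xyz',c['rotation'],degrees=True).as_matrix(),np.array(c['origin'])
    o=o or telemetry.get_obs(); T=R.from_euler('xyz',o['tool_rot'],degrees=True).as_matrix(); H=c['hand_eye']
    return c,T@H[:3,:3],T@H[:3,3]+o['tool_pos']
def onz(n,px,z,o=None):
    c,M,t=pose(n,o); p=cv2.undistortPoints(np.array(px,float).reshape(-1,1,2),c['K'],c['dist']).reshape(-1,2)
    d=np.c_[p,np.ones(len(p))]@M.T; return t+d*((z-t[2])/d[:,2])[:,None]
def proj(n,P,o=None):
    c,M,t=pose(n,o); return cv2.projectPoints((np.array(P,float).reshape(-1,3)-t)@M,np.zeros(3),np.zeros(3),c['K'],c['dist'])[0].reshape(-1,2)
def blobs(im,col,amin=15,roi=None):
    h=cv2.cvtColor(im,cv2.COLOR_BGR2HSV)
    m=cv2.inRange(h,(105,110,50),(125,255,255)) if col=='blue' else cv2.inRange(h,(0,180,60),(4,255,255))|cv2.inRange(h,(172,170,60),(180,255,255))
    if roi: k=np.zeros_like(m); x0,y0,x1,y1=roi; k[y0:y1,x0:x1]=1; m=m*k
    out=[]
    for c in cv2.findContours(m,cv2.RETR_EXTERNAL,cv2.CHAIN_APPROX_NONE)[0]:
        a=cv2.contourArea(c)
        if a<amin: continue
        (cx,cy),(w,hh),_=cv2.minAreaRect(c); b=cv2.boxPoints(cv2.minAreaRect(c))
        e=sorted([(np.linalg.norm(b[i]-b[(i+1)%4]),tuple((b[i]+b[(i+1)%4])/2)) for i in range(4)])[:2]
        out.append((round(a),np.array([cx,cy]),np.array(e[0][1]),np.array(e[1][1])))
    return out
E
python3 - <<'E'
from h import *
np.set_printoptions(precision=4,suppress=True)
s=cv2.imread('pics/scene0.png');d=cv2.imread('pics/side0.png')
for col,n,im,roi,z in[('blue','scene',s,(290,180,370,240),.06),('red','scene',s,(200,180,260,220),.222),('red','side',d,(250,185,280,225),.222),('blue','side',d,(200,150,400,260),.06)]:
    for b in blobs(im,col,5,roi):
        W=onz(n,b[1:],z); v=W[2]-W[1]
        print(col,n,b[0],*b[1:],W[0],W[1],W[2],'len',np.linalg.norm(v),'ang',np.degrees(np.arctan2(v[1],v[0])))
h=cv2.cvtColor(s,cv2.COLOR_BGR2HSV);m=cv2.inRange(h,(5,110,60),(18,255,255));k=np.zeros_like(m);k[200:325,205:360]=1;m=m*k
c=max(cv2.findContours(cv2.morphologyEx(m,cv2.MORPH_CLOSE,np.ones((15,15))),cv2.RETR_EXTERNAL,cv2.CHAIN_APPROX_NONE)[0],key=cv2.contourArea)
q=cv2.approxPolyDP(c,5,True).reshape(-1,2);print(q);print(onz('scene',q,.018))
cv2.imwrite('pics/crop1.png',np.hstack([cv2.resize(s[170:330,200:360],(400,400),interpolation=2),cv2.resize(d[160:310,230:380],(400,400),interpolation=2)]))
E
```

```text
blue scene 48 [334.9282 206.1354] [325.4531 197.6078] [344.4033 214.663 ] [0.5799 0.1289 0.06  ] [0.5387 0.1269 0.06  ] [0.6202 0.1308 0.06  ] len 0.08165294009713923 ang 2.7435298148544063
red scene 50 [228.7265 198.8559] [217.1441 206.2265] [240.3088 191.4853] [ 0.4747 -0.1635  0.222 ] [ 0.4763 -0.2002  0.222 ] [ 0.4731 -0.1261  0.222 ] len 0.07422617249649863 ang 92.42234564983777
red side 70 [263.7647 206.0588] [261.4706 196.8824] [266.0588 215.2353] [ 0.4767 -0.1638  0.222 ] [ 0.4746 -0.1167  0.222 ] [ 0.4786 -0.2078  0.222 ] len 0.0912102145121109 ang -87.505977601199
blue side 6 [290.  202.5] [286.  202.5] [294.  202.5] [0.5837 0.132  0.06  ] [0.5709 0.1332 0.06  ] [0.5964 0.1309 0.06  ] len 0.025592553200088963 ang -5.072943094348584
[[304 207]
 [292 215]
 [313 234]
 [313 272]
 [306 278]
 [288 275]
 [291 258]
 [279 254]
 [265 233]
 [214 269]
 [259 323]
 [350 252]]
[[ 0.5043  0.0737  0.018 ]
 [ 0.5054  0.0258  0.018 ]
 [ 0.597   0.0331  0.018 ]
 [ 0.6948 -0.0475  0.018 ]
 [ 0.6975 -0.075   0.018 ]
 [ 0.6595 -0.1092  0.018 ]
 [ 0.6216 -0.0689  0.018 ]
 [ 0.5903 -0.0883  0.018 ]
 [ 0.508  -0.0781  0.018 ]
 [ 0.5182 -0.2648  0.018 ]
 [ 0.726  -0.2578  0.018 ]
 [ 0.7098  0.0793  0.018 ]]
```

View pics/crop1.png

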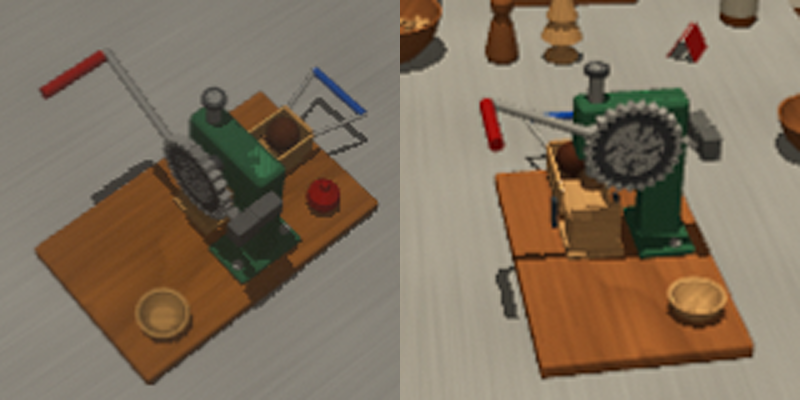

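The crop confirms it: the handle end is up and out to the robot's side, and the blue bar is clear of the board. The press is yawed about 2.5°, with the bar at about (0.580, 0.129) and the handle at about (0.475, -0.164). I'll move above the bar next.

Emit:
{"method": "arm_command", "body": {
  "series": "0 0 -33 -0.103 0;0 0 -33 -0.103 0;0 0 -33 -0.103 0",
  "squeeze": 20
}}

```text
time_s: 0.4
tool_pos: [0.17, 0.6266, 0.2973]
tool_rot: [-179.9, -0.0, -177.2]
force: [-0.2, 1.5, 0.2]
grip_width: 0.0872
grasp_force: 0.0
```

Emit:
{"method": "arm_command", "body": {
  "series": "-21.6 -28.6 0 0 0;-21.6 -28.6 0 0 0;-21.6 -28.6 0 0 0;-21.6 -28.6 0 0 0;-21.6 -28.6 0 0 0;-21.6 -28.6 0 0 0;-21.6 -28.6 0 0 0;-21.6 -28.6 0 0 0;-21.6 -28.6 0 0 0;-21.6 -28.6 0 0 0;-21.6 -28.6 0 0 0;-21.6 -28.6 0 0 0;-21.6 -28.6 0 0 0;-21.6 -28.6 0 0 0;-21.6 -28.6 0 0 0;-21.6 -28.6 0 0 0;-21.6 -28.6 0 0 0;-21.6 -28.6 0 0 0;0 0 0 0 0;0 0 0 0 0"
}}

```text
time_s: 2.07
tool_pos: [0.5822, 0.1273, 0.2964]
tool_rot: [-179.9, -0.0, -177.8]
force: [-1.0, 0.3, 0.6]
grip_width: 0.0868
grasp_force: 0.0
```

```bash
cat > m.py <<'E'
from h import *
import sys
np.set_printoptions(precision=4,suppress=True)
def look(col,z,tag):
    o=telemetry.get_obs(); im=cams.read_camera('wrist'); cv2.imwrite(f'pics/{tag}.png',im)
    print(o['time_s'],o['tool_pos'],o['tool_rot'],o['force'],o['qpos'])
    T=R.from_euler('xyz',o['tool_rot'],degrees=True).as_matrix()
    for b in blobs(im,col,60):
        W=onz('wrist',b[1:],z,o); v=W[2]-W[1]
        print(b[0],b[1],W[0],'len',np.linalg.norm(v),'ang',np.degrees(np.arctan2(v[1],v[0])),'tool shift mm',(W[0]-o['tool_pos'])@T*1000)
look(sys.argv[1],float(sys.argv[2]),sys.argv[3])
E
python3 m.py blue .06 w1
```

```text
2.0667 [0.5822 0.1273 0.2964] [-179.929    -0.0423 -177.7776] [-1.0335  0.2771  0.6163] [-33.6185  10.3122  21.9551  82.7534  -3.7778  87.7266  80.3911]
216 [284.5 179.5] [0.5809 0.1291 0.06  ] len 0.0802492287314347 ang 2.179903897609074 tool shift mm [  1.0208   2.1695 236.4299]
```

View pics/w1.png

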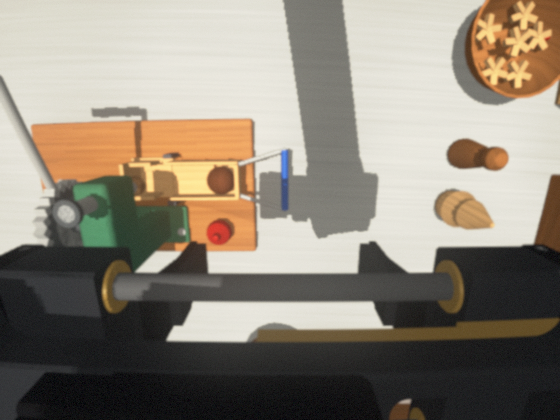

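The wrist view puts the blue bar at (284,180), with the tray, bauble and ornament to its left and its surroundings clear. It lies at (0.581, 0.129), yaw 2.2°, so I'll descend and pinch it.

Emit:
{"method": "arm_command", "body": {
  "series": "1 2.2 30 0 120;0 0 35 0 120;0 0 35 0 120;0 0 35 0 120;0 0 35 0 120;0 0 30 0 120;0 0 25 0 120;0 0 18 0 120;0 0 12 0 120;0 0 0 0 120;0 0 0 0 120"
}}

```text
time_s: 3.03
tool_pos: [0.5798, 0.1335, 0.0422]
tool_rot: [180.0, -0.0, -177.4]
force: [-0.9, -0.7, 1.0]
grip_width: 0.0461
grasp_force: 0.0
```

Emit:
{"method": "arm_command", "body": {
  "series": "0 0 0 0 255;0 0 0 0 255;0 0 0 0 255;0 0 0 0 255;0 0 0 0 255;0 0 0 0 255;0 0 0 0 255;0 0 0 0 255;0 0 0 0 255;0 0 0 0 255"
}}

```text
time_s: 3.87
tool_pos: [0.5802, 0.1324, 0.042]
tool_rot: [-180.0, -0.0, -177.5]
force: [-0.7, -0.0, -0.2]
grip_width: 0.0004
grasp_force: 0.0
```

The fingers closed on nothing, so I'll look.

```bash
python3 m.py blue .06 w2; python3 - <<'E'
from h import *
s=cams.read_camera('scene');d=cams.read_camera('side');w=cv2.imread('pics/w2.png')
cv2.imwrite('pics/crop2.png',np.hstack([cv2.resize(s[130:290,240:400],(400,400),interpolation=2),cv2.resize(w[:,:],(400,300),interpolation=2)[[*range(300)]+[299]*100]]))
E
```

```text
3.8667 [0.5802 0.1324 0.042 ] [-179.9996   -0.003  -177.4659] [-0.6913 -0.046  -0.22  ] [-32.4808  19.4057  20.2868 101.9613  -7.6459  59.9795  83.1172]
784 [276. 215.] [0.5569 0.1274 0.06  ] len 0.03468249938976009 ang 2.06920813683394 tool shift mm [ 23.4629  -4.0014 -17.9724]
```

View pics/crop2.png

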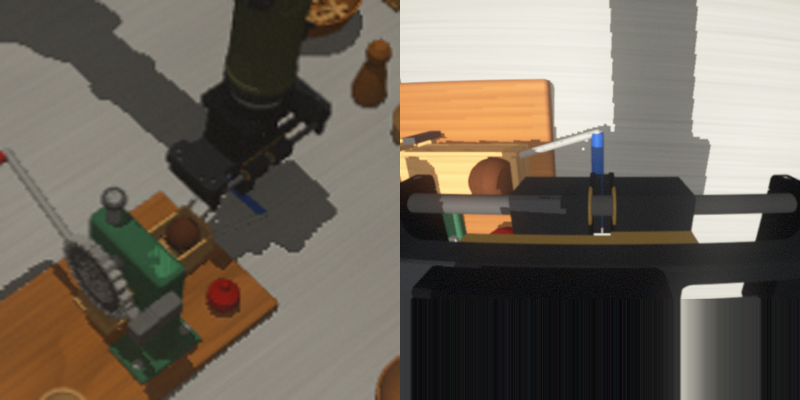

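The combined view shows the shut fingers right over the bar in the wrist picture (col 600). I can't tell whether they are above it, so I'll zoom in from the side.

```bash
python3 - <<'E'
from h import *
np.set_printoptions(precision=4,suppress=True)
s=cams.read_camera('scene');d=cams.read_camera('side');w=cams.read_camera('wrist');o=telemetry.get_obs()
for n in('scene','side','wrist'): print(n,proj(n,[o['tool_pos'],o['tool_pos']+[0,0,.019],[.581,.129,.06],[.539,.1275,.06],[.623,.1305,.06]],o))
z=lambda im,x,y,k:cv2.resize(im[y:y+k,x:x+k],(400,400),interpolation=cv2.INTER_CUBIC)
cv2.imwrite('pics/crop3.png',np.hstack([z(s,285,160,80),z(d,255,160,80)]))
cv2.imwrite('pics/crop4.png',cv2.resize(cv2.convertScaleAbs(w[150:350,180:380],alpha=2.5),(600,600),interpolation=cv2.INTER_CUBIC))
E
```

```text
scene [[335.3114 209.0947]
 [335.9285 205.4093]
 [335.2041 206.3459]
 [325.6817 197.584 ]
 [344.9579 215.3347]]
side [[288.7931 207.3472]
 [288.9214 202.2006]
 [289.2879 203.0045]
 [276.236  203.814 ]
 [302.2328 202.2019]]
wrist [[283.0384 241.905 ]
 [283.0572 253.5651]
 [277.2858 253.8163]
 [277.3989 184.1036]
 [277.2147 314.7825]]
```

View pics/crop3.png

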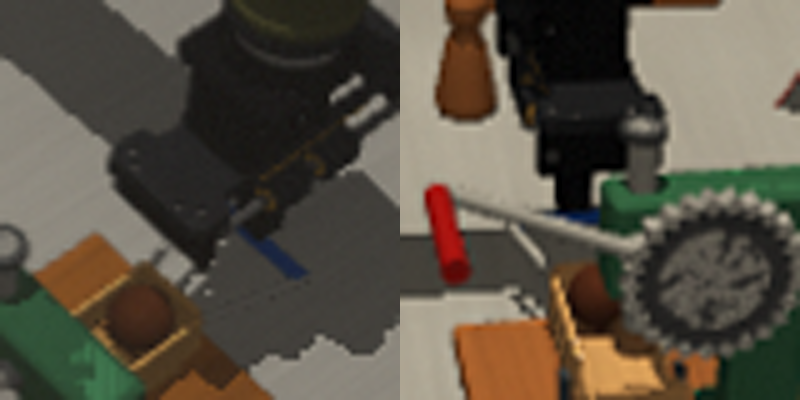

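View pics/crop4.png

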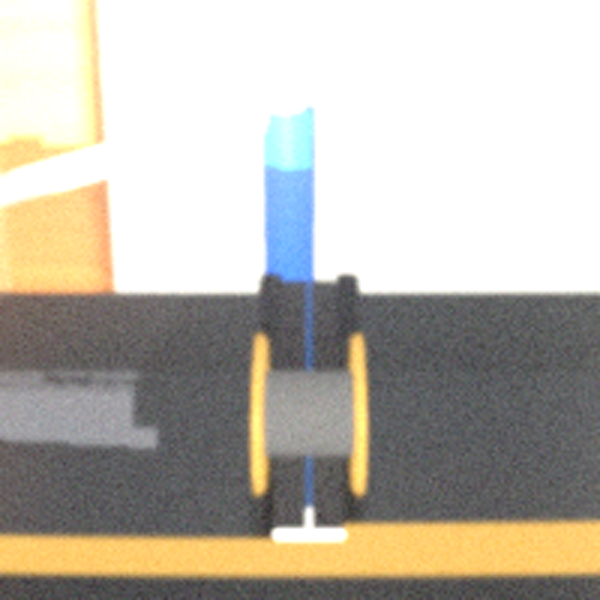

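The wrist slit shows blue below the shut fingers. In the side view the fingertips stop at about row 201, above the bar, against row 207 expected. So the real fingertips sit roughly 23 mm higher than the reported TCP. I'll open, centre, go 25 mm lower and pinch again.

Emit:
{"method": "arm_command", "body": {
  "series": "0 -3.5 0 0 120;0 0 0 0 120;0 0 0 0 120;0 0 0 0 120;0 0 0 0 120;0 0 0 0 120;0 0 10 0 120;0 0 8 0 120;0 0 7 0 120;0 0 0 0 120;0 0 0 0 120"
}}

```text
time_s: 5.08
tool_pos: [0.5796, 0.1286, 0.0159]
tool_rot: [-180.0, -0.1, -177.5]
force: [0.0, 0.2, -0.6]
grip_width: 0.0457
grasp_force: 0.0
```

Emit:
{"method": "arm_command", "body": {
  "series": "0 0 0 0 255;0 0 0 0 255;0 0 0 0 255;0 0 0 0 255;0 0 0 0 255;0 0 0 0 255;0 0 0 0 255;0 0 0 0 255;0 0 0 0 255;0 0 0 0 255"
}}

```text
time_s: 5.92
tool_pos: [0.5805, 0.1287, 0.0172]
tool_rot: [-180.0, 0.0, -177.5]
force: [-0.0, -1.8, 1.5]
grip_width: 0.0088
grasp_force: 20.0
```

Gripped: 8.8 mm opening at 20 N. I'll now swing the bar up along its arc to 35°.

Emit:
{"method": "arm_command", "body": {
  "series": "0 -1.3 -7.2 0 255;0 -1.4 -7.1 0 255;0 -1.9 -7 0 255;0 -2 -7 0 255;0 -2.5 -6.8 0 255;0 -2.6 -6.8 0 255;0 -3.1 -6.6 0 255;0 -3.2 -6.5 0 255;0 -3.6 -6.3 0 255;0 -3.8 -6.2 0 255;0 -4.2 -5.9 0 255;0 -4.3 -5.9 0 255;0 0 0 0 255;0 -4.7 -5.5 0 255;0 -4.8 -5.5 0 255;0 0 0 0 255;0 0 0 0 255;0 0 0 0 255;0 0 0 0 255;0 0 0 0 255"
}}

```text
time_s: 7.58
tool_pos: [0.5823, 0.087, 0.1081]
tool_rot: [179.9, 0.0, -177.4]
force: [-1.7, 5.6, 2.5]
grip_width: 0.0091
grasp_force: 20.0
```

```bash
python3 - <<'E'
from h import *
o=telemetry.get_obs();print(o['time_s'],o['tool_pos'],o['force'],o['grip_width'])
s=cams.read_camera('scene');d=cams.read_camera('side')
z=lambda im,x,y,k:cv2.resize(im[y:y+k,x:x+k],(400,400),interpolation=cv2.INTER_CUBIC)
cv2.imwrite('pics/crop5.png',np.hstack([z(s,250,150,120),z(d,240,150,120)]))
E
```

```text
7.5833 [0.58230862 0.08700535 0.1080638 ] [-1.72623125  5.56399238  2.46773323] 0.009135673887488555
```

View pics/crop5.png

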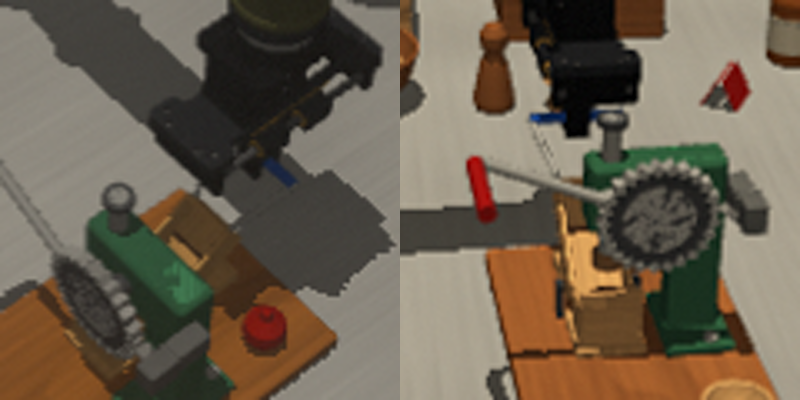

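The tray is tipped, and its end pocket (scene crop around (185,245)) is empty, so the bauble has rolled. I'll reverse the arc slowly.

Emit:
{"method": "arm_command", "body": {
  "series": "0 4.8 5.5 0 255;0 4.7 5.5 0 255;0 4.3 5.9 0 255;0 4.2 5.9 0 255;0 3.8 6.2 0 255;0 3.6 6.3 0 255;0 3.2 6.5 0 255;0 3.1 6.6 0 255;0 2.6 6.8 0 255;0 2.5 6.8 0 255;0 2 7 0 255;0 1.9 7 0 255;0 1.4 7.1 0 255;0 0.7 3.6 0 255;0 0.6 3.6 0 255;0 0 0 0 255;0 0 0 0 255;0 0 0 0 255"
}}

```text
time_s: 9.18
tool_pos: [0.5805, 0.1286, 0.0172]
tool_rot: [-180.0, 0.0, -177.5]
force: [-0.0, 3.0, 2.9]
grip_width: 0.0092
grasp_force: 20.0
```

Emit:
{"method": "arm_command", "body": {
  "series": "0 0 0 0 120;0 0 0 0 120;0 0 0 0 120;0 0 0 0 120;0 0 0 0 120;0 0 0 0 120;0 0 -10 0 120;0 0 -20 0 120;0 0 -30 0 120;0 0 -35 0 120;0 0 -35 0 120;0 0 -35 0 120;0 0 -35 0 60;0 0 -35 0 60;0 0 -35 0 60;0 0 -20 0 60;0 0 0 0 60"
}}

```text
time_s: 10.6
tool_pos: [0.5826, 0.1289, 0.314]
tool_rot: [179.8, 0.6, -177.5]
force: [-0.5, -0.4, -0.1]
grip_width: 0.065
grasp_force: 0.0
```

```bash
python3 m.py blue .06 w3; python3 - <<'E'
from h import *
s=cams.read_camera('scene');d=cams.read_camera('side');w=cv2.imread('pics/w3.png')
z=lambda im,x,y,k:cv2.resize(im[y:y+k,x:x+k],(400,400),interpolation=cv2.INTER_CUBIC)
cv2.imwrite('pics/crop6.png',np.hstack([z(w,80,80,220),z(d,260,170,100)]))
for n,im,roi in(('scene',s,(200,180,260,220)),('side',d,(250,185,280,225))):
    for b in blobs(im,'red',5,roi): print(n,onz(n,b[1:],.222))
E
```

```text
10.6 [0.5826 0.1289 0.314 ] [ 179.8412    0.5715 -177.4918] [-0.5471 -0.437  -0.0858] [-33.822    9.7805  22.0347  81.373   -3.716   88.9595  80.461 ]
95 [282. 160.] [0.559  0.1273 0.06  ] len 0.034108622845593295 ang 2.347897524748338 tool shift mm [ 26.2098  -1.2955 253.7213]
scene [[ 0.47459033 -0.16278647  0.222     ]
 [ 0.47629141 -0.19881155  0.222     ]
 [ 0.47282552 -0.12602793  0.222     ]]
side [[ 0.47665878 -0.16378117  0.222     ]
 [ 0.47460595 -0.11667695  0.222     ]
 [ 0.47857498 -0.20780076  0.222     ]]
```

View pics/crop6.png

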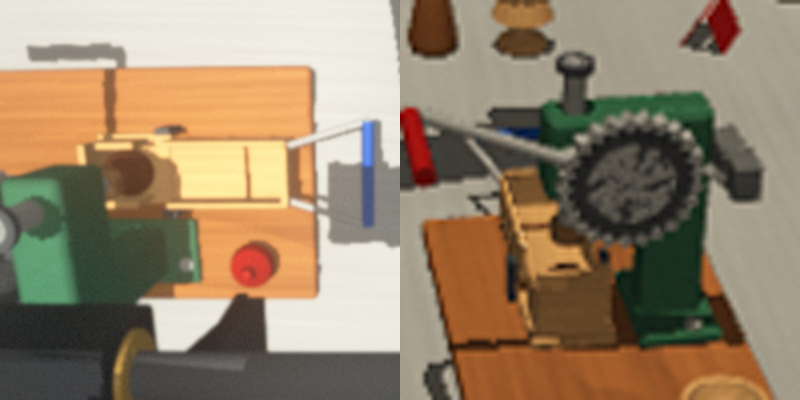

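The tray is back level and the bauble is at its nest end, around (151,176) in the wrist frame, half shadowed by the head. I'll check numerically that it lies in the nest.

```bash
python3 - <<'E'
from h import *
np.set_printoptions(precision=4,suppress=True)
o=telemetry.get_obs();w=cams.read_camera('wrist')
P=np.array([.591,-.072,.044]);r=np.radians(2.3);X=np.array([np.cos(r),np.sin(r),0]);Y=np.array([-np.sin(r),np.cos(r),0])
h=cv2.cvtColor(w,cv2.COLOR_BGR2HSV);m=cv2.inRange(h,(0,60,20),(20,255,125));k=np.zeros_like(m);k[155:200,125:185]=1;m=cv2.morphologyEx(m*k,cv2.MORPH_OPEN,np.ones((5,5)))
for c in cv2.findContours(m,cv2.RETR_EXTERNAL,2)[0]:
    if cv2.contourArea(c)>60:
        q=cv2.minEnclosingCircle(c);print(cv2.contourArea(c),q,cv2.boundingRect(c))
        for z in(.044,.054):
            p=onz('wrist',[q[0]],z,o)[0]; print(z,p,'press xy',(p-P)@X,(p-P)@Y)
print('nest px',proj('wrist',[P,P+.02*Y,P-.02*Y],o), 'board corner check',proj('wrist',[P+.125*X+.15*Y-[0,0,.026],P-.085*X+.15*Y-[0,0,.026]],o))
E
```

```text
559.5 ((148.36441040039062, 178.4915313720703), 15.050344467163086) (134, 168, 30, 25)
0.044 [ 0.5896 -0.0725  0.044 ] press xy -0.0013798593330172969 -0.00043778233101449907
0.054 [ 0.5878 -0.0681  0.054 ] press xy -0.0030252843237881986 0.004034256036419042
nest px [[148.7491 179.4029]
 [161.819  179.3508]
 [135.7784 179.463 ]] board corner check [[252.308  250.7992]
 [248.9585 120.0903]]
```

The bauble sits in the nest, within about 2 mm. Next I'll move above the lever handle with a quarter turn.

Emit:
{"method": "arm_command", "body": {
  "series": "12 -29.5 0 0 60;12 -29.5 0 0 60;12 -29.5 0 0 60;12 -29.5 0 0 60;12 -29.5 0 0 60;12 -29.5 0 0 60;12 -29.5 0 0 60;12 -29.5 0 0 60;12 -29.5 0 0 60;12 -29.5 0 0 60;0 0 0 0 60"
}}

```text
time_s: 11.72
tool_pos: [0.4696, -0.1787, 0.3061]
tool_rot: [-179.9, -0.1, -178.1]
force: [0.3, -1.2, 1.4]
grip_width: 0.0664
grasp_force: 0.0
```

Emit:
{"method": "arm_command", "body": {
  "series": "0 0 0 0.1208 60;0 0 0 0.1208 60;0 0 0 0.1208 60;0 0 0 0.1208 60;0 0 0 0.1208 60;0 0 0 0.1208 60;0 0 0 0.1208 60;0 0 0 0.1208 60;0 0 0 0.1208 60;0 0 0 0.1208 60;0 0 0 0.1208 60;0 0 0 0.1208 60;0 0 0 0.1208 60;0 0 0 0 60;0 0 0 0 60"
}}

```text
time_s: 12.97
tool_pos: [0.473, -0.1708, 0.3059]
tool_rot: [-179.9, -0.0, 92.8]
force: [0.0, 0.4, 0.3]
grip_width: 0.0665
grasp_force: 0.0
```

```bash
python3 m.py red .222 w4
```

```text
12.9667 [ 0.473  -0.1708  0.3059] [-179.8792   -0.0182   92.7563] [0.011  0.3587 0.2911] [-16.8107  -2.7297  32.6138  94.2414   1.4928  88.1794  18.4794]
586 [433.   39.5] [ 0.5898 -0.0214  0.222 ] len 0.02362946484903043 ang 4.660766922919492 tool shift mm [143.6071 124.0584  83.7138]
```

The only red blob found is the ornament; the gripper hides the handle. Both fixed cameras agree on the handle at (0.4755, -0.163), so I'll descend and pinch there.

Emit:
{"method": "arm_command", "body": {
  "series": "0 2.5 20 0 60;0 0 25 0 60;0 0 25 0 60;0 0 20 0 60;0 0 15 0 60;0 0 10 0 60;0 0 8 0 60;0 0 8 0 60;0 0 0 0 60;0 0 0 0 60"
}}

```text
time_s: 13.85
tool_pos: [0.4762, -0.171, 0.1763]
tool_rot: [180.0, 0.0, 92.6]
force: [0.7, -0.6, 0.2]
grip_width: 0.067
grasp_force: 0.0
```

Emit:
{"method": "arm_command", "body": {
  "series": "0 0 0 0 255;0 0 0 0 255;0 0 0 0 255;0 0 0 0 255;0 0 0 0 255;0 0 0 0 255;0 0 0 0 255;0 0 0 0 255;0 0 0 0 255;0 0 0 0 255;0 0 0 0 255;0 0 0 0 255",
  "squeeze": 40
}}

```text
time_s: 14.85
tool_pos: [0.4769, -0.1709, 0.176]
tool_rot: [179.9, 0.0, 92.6]
force: [4.7, -0.9, -3.8]
grip_width: 0.0119
grasp_force: 40.0
```

Gripped at 40 N. I'll push to the first notch (0.25 rad) and then the second, checking forces.

Emit:
{"method": "arm_command", "body": {
  "series": "0 -1.8 4.7 0 255;0 -1.7 4.7 0 255;0 -1.6 4.7 0 255;0 -1.5 4.7 0 255;0 -1.3 4.9 0 255;0 -1.1 4.9 0 255;0 -1 4.9 0 255;0 -0.8 4.8 0 255;0 0 0 0 255;0 0 0 0 255"
}}

```text
time_s: 15.68
tool_pos: [0.4664, -0.1714, 0.1382]
tool_rot: [179.9, 0.0, 92.6]
force: [3.9, 0.8, 4.7]
grip_width: 0.0122
grasp_force: 39.4
```

Emit:
{"method": "arm_command", "body": {
  "series": "0 -0.7 5 0 255;0 -0.5 5 0 255;0 -0.3 5 0 255;0 -0.2 4.9 0 255;0 0 5 0 255;0 0.2 5 0 255;0 0.2 5 0 255;0 0.4 4.9 0 255;0 0 0 0 255;0 0 0 0 255"
}}

```text
time_s: 16.52
tool_pos: [0.4648, -0.1715, 0.0982]
tool_rot: [180.0, -0.0, 92.6]
force: [2.3, 1.2, 6.8]
grip_width: 0.012
grasp_force: 39.3
```

```bash
cat > lv.py <<'E'
from h import *
np.set_printoptions(precision=4,suppress=True)
o=telemetry.get_obs();print(o['time_s'],o['tool_pos'],o['force'],o['grip_width'])
r=np.radians(2.3);X=np.array([np.cos(r),np.sin(r),0]);Y=np.array([-np.sin(r),np.cos(r),0])
H0=np.array([.4755,-.1633,.222]);pv=H0+.147*X-[0,0,.062]
for n in('scene','side'):
    im=cams.read_camera(n)
    bl=[(b[0],b[1],b[2],b[3]) for b in blobs(im,'red',4,(190,170,275,275) if n=='scene' else (240,180,290,260))]
    for b in bl: print(n,b[0],b[1],b[2],b[3])
    for t in(0.25,.4,.5,.6,.7,.75,.8):
        e=np.arctan2(62,147)-t; c=pv-.15954*np.cos(e)*X+np.array([0,0,.15954*np.sin(e)]); print(n,t,c,proj(n,[c-.038*Y,c+.038*Y],o).ravel())
E
python3 lv.py
```

```text
16.5167 [ 0.4648 -0.1715  0.0982] [2.3391 1.2303 6.7687] 0.012035459059740645
scene 0.25 [ 0.4647 -0.1637  0.1837] [216.1976 212.526  239.2863 197.7701]
scene 0.4 [ 0.463  -0.1638  0.1599] [216.799  217.204  239.5072 202.5872]
scene 0.5 [ 0.4638 -0.1638  0.1439] [217.6151 220.7173 240.0835 206.1736]
scene 0.6 [ 0.4662 -0.1637  0.1282] [218.745  224.5027 240.9865 210.0164]
scene 0.7 [ 0.4701 -0.1635  0.1127] [220.1716 228.5231 242.2007 214.0787]
scene 0.75 [ 0.4727 -0.1634  0.1052] [220.9905 230.6102 242.9193 216.1807]
scene 0.8 [ 0.4756 -0.1633  0.0977] [221.877  232.7424 243.7094 218.3241]
side 51 [260.1328 231.9912] [259.5222 222.8319] [260.7434 241.1505]
side 0.25 [ 0.4647 -0.1637  0.1837] [260.8239 227.7167 257.4134 211.8705]
side 0.4 [ 0.463  -0.1638  0.1599] [260.1862 235.98   256.8411 219.8454]
side 0.5 [ 0.4638 -0.1638  0.1439] [260.5721 241.3451 257.2276 225.0337]
side 0.6 [ 0.4662 -0.1637  0.1282] [261.5873 246.5325 258.2108 230.0586]
side 0.7 [ 0.4701 -0.1635  0.1127] [263.2083 251.4932 259.7688 234.8723]
side 0.75 [ 0.4727 -0.1634  0.1052] [264.237  253.8744 260.755  237.1861]
side 0.8 [ 0.4756 -0.1633  0.0977] [265.406  256.1825 261.8745 239.4309]
```

The side view and the TCP both put the lever at about 0.49 rad, two clicks done. Now the third, to 0.75.

Emit:
{"method": "arm_command", "body": {
  "series": "0 0.6 4.9 0 255;0 0.7 4.9 0 255;0 0.9 4.9 0 255;0 1 4.9 0 255;0 1.2 4.8 0 255;0 1.3 4.8 0 255;0 1.5 4.8 0 255;0 1.7 4.7 0 255;0 0 0 0 255;0 0 0 0 255;0 0 0 0 255;0 0 0 0 255"
}}

```text
time_s: 17.62
tool_pos: [0.4722, -0.1712, 0.0591]
tool_rot: [-179.9, -0.0, 92.6]
force: [1.2, 1.2, 5.8]
grip_width: 0.0117
grasp_force: 39.3
```

```bash
python3 lv.py | grep -v '0\.[2456] \['; python3 -c "
from h import *
im=cams.read_camera('side');s=cams.read_camera('scene')
print(proj('side',[[.4755,-.1633,.222]]))
z=lambda im,x,y,k:cv2.resize(im[y:y+k,x:x+k],(400,400),interpolation=cv2.INTER_CUBIC)
cv2.imwrite('pics/last.png',np.hstack([z(im,230,160,130),z(s,200,150,180)]))"
```

```text
17.6167 [ 0.4722 -0.1712  0.0591] [1.2214 1.1622 5.8369] 0.011687811345200765
scene 0.25 [ 0.4647 -0.1637  0.1837] [216.1976 212.526  239.2863 197.7701]
scene 0.7 [ 0.4701 -0.1635  0.1127] [220.1716 228.5231 242.2007 214.0787]
scene 0.75 [ 0.4727 -0.1634  0.1052] [220.9905 230.6102 242.9193 216.1807]
scene 0.8 [ 0.4756 -0.1633  0.0977] [221.877  232.7424 243.7094 218.3241]
side 47 [263.5 245. ] [263.5 236. ] [263.5 254. ]
side 0.25 [ 0.4647 -0.1637  0.1837] [260.8239 227.7167 257.4134 211.8705]
side 0.7 [ 0.4701 -0.1635  0.1127] [263.2083 251.4932 259.7688 234.8723]
side 0.75 [ 0.4727 -0.1634  0.1052] [264.237  253.8744 260.755  237.1861]
side 0.8 [ 0.4756 -0.1633  0.0977] [265.406  256.1825 261.8745 239.4309]
[[263.27818622 205.98242766]]
```

View pics/last.png

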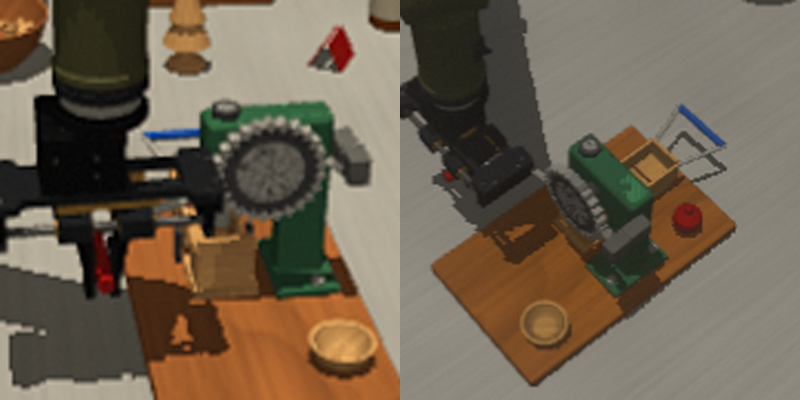

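The lever is held at 0.74–0.75 rad: side blob row 245.0 against 245.5 predicted. The ram is down, the tray level and the dish and ornament undisturbed, so I'm handing in.

```bash
python3 -c "
from cell import env
print(env.sign_off())"
```

```text
the job is handed in; nothing more can be done
None
```

I handed the job in with the bauble rolled into the nest, the tray back level, and the lever still gripped and held at the third click (about 0.75 rad); the judge's result was not shown.

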